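# Flip down the stop and seat the heat sink against it

### The arm

A 6-joint arm with a two-finger parallel gripper is mounted at the origin on a cart in front of the work surface, level with it; the furniture and walls round the work are solid. World frame = base frame: x ahead of the robot, y to its left, z up, the work surface at z = 0. Lengths are in m, angles in rad, forces in N, time in s.
With the tool pointing down it reaches from about 0.35 to 0.85 m from the base axis. Payload 8.1 kg.
Tool frame: the origin (TCP) lies on the front face of the gripper's body, between the roots of the fingers; the fingertips stand 84 mm ahead of it and the grasp point (between the pads) lies 65 mm ahead of it; x points along the fingers, y is the direction in which the jaws open and shut, and the axes are right-handed (so a half turn about x gives the same grasp; the last joint's range is limited). The gripper opens to 93 mm and grips with 3 to 60 N. Pads are 15 mm wide; open, the fingers measure 128 mm over their backs; the gripper's body (75 mm by 188 mm) begins 65 mm behind the grasp point.
Start: joints at [1.101, 0.13, 1.488, -0, 1.523, -0.085], TCP at [0.225, 0.556, 0.303] pointing down, gripper open.
Joint ranges: [-2.96, 2.96], [-0.89, 2.26], [0.02, 2.5], [-1.34, 4.48], [0, 2.73], [-2.66, 2.66]. Speed limits (rad/s): [2.39, 2.39, 2.79, 3.14, 3.14, 3.14].

### API

Orientations are given as a rotation vector (axis times angle).
In Python, from plant import telemetry, read_camera, camera_params, robot gives the robot as it stands.
- The arm moves only by the tool step_arm, never from a script. Its argument "commands" is a list of rows, each an object with "xyz": the shift along the tool's x, y, z in mm, a list of three; "turn": the turn, a rotation vector about the tool's x, y, z in rad, a list of three; "grip": the finger opening in mm, from 0 to 93. In form: [{"xyz": [dx, dy, dz], "turn": [ax, ay, az], "grip": grip}, ...]. A call has 1 to 12 rows; each row is the pose to reach, as a shift and turn from the pose commanded when the call began, along the tool's axes at that moment; what a row does not reach only later rows make up. A row lasts 1/8 s, in which the tool goes at most 62.5 mm and 10.7 degrees, less where a joint would pass 70% of its speed; a pose out of reach is approached as far as the arm can. A call with a gripper value outside its range is refused whole. The fingers move at their own pace and stop on an object; "force" is the grip in N (left out, the last holds). Time passes only in rows, so rows that repeat a pose let the fingers close. It gives the time, the measured TCP pose, the force and the opening at its end, in the units of the state.
- telemetry.read_state(): the state, without advancing time (a new reading comes with each control period).
- read_camera(name): name is "scene" or "side" or "wrist"; returns the picture (480x640x3 uint8, red, green, blue); there is no depth.
- camera_params(name): a dict with "mtx" (3x3 intrinsics, pixels), "rvec" (rotation vector, rad) and "tvec" (3), from world to camera coordinates, as OpenCV has them. Camera axes: x right, y down, z forward; pixel columns grow to the right and rows downward; lengths in m; the calibration is good to about 2 mm. A picture is of the moment at which its call begins: read the wrist's pose just before it. camera_params takes no time and is no camera call; for the wrist camera it gives the pose at the moment of the call.
- robot.close_job(): hands the job in, once; it reports no verdict.
The state is a dict: "t": time; "q": joint angles; "dq": joint speeds; "joint_torque": joint torques, N m; "tool_pos": TCP position; "orientation": TCP orientation; "force": force on the tool from outside, world axes, zero at the start; "wrist_torque": the same for the moment, N m; "opening": finger opening in m.
Only numpy, scipy, OpenCV 4.12 (cv2) and the standard library are available. Lean on these libraries where they do the work, as an engineer would, in place of code of your own. Each camera call takes 0.05 s, during which the arm holds its last target. There are 200 camera calls.

### The job

Swing the yellow flip stop of the jig fully down across the track before you bring the heat sink near it. Then slide the heat sink along the track against the stop, push on gently while the stop slides along its pin until it backs up solidly, and hold a steady 10 newtons there for a second, never more than 15. Let go, leaving the heat sink flat in the track and touching the lowered stop, and leave the relay board, the red-lidded tin and the capacitor where they are.

Things in the scene. Friction and masses are not known exactly. Their poses are not given: they have to be found in the camera images.
- jig: Fixed aluminium base plate, 128 x 270 x 10 mm, with a straight track along its y axis. Origin on its underside below the track's centre line; x across the track (away from the robot), y along the track towards the stop, z up. Place and yaw vary. A tall fixed microscope stands to the left of it and behind (around x 0.68, y -0.05, eyepieces overhanging towards the robot): reach the jig round the near side.
- stop_pivot: Brass barrel (14 mm diameter) that carries the flag, between the ears of the fixed blue carriage behind the fence. Origin on the hinge axis, 40 mm to +x of the track's centre line, 46 mm above the jig's underside; axes as the jig's. It slides loosely on its pin: 2 to 3 N along +y moves it an unknown 1 to 20 mm, then it backs up rigidly against the ear. It stays where it is left.
- stop_flag (a joint): Hinge of the yellow flag on the barrel, rad: 0 = upright, 1.571 = fully down, level across the track, on its end stop. It turns about the jig's y axis; the free end moves from up, over towards the jig's -x (towards the robot), and down. Stiff hinge (0.09 N m): it stays where it is left.
- flag_tab (a point): Middle of the tab at the flag's free end, a plate 26 mm (along the arm) x 28 mm (along the hinge) x 6 mm thick, 69 mm from the hinge axis along the arm and 6 mm to its back (the back faces the jig's +x when upright, up when down), 7 mm to -y of the barrel's origin. Fully down, its top is 55 mm above the jig's underside and it lies outside the lip.
- stop_nose (a point): Centre of the flat end of the steel nose (14 mm diameter, 10 mm long) on the flag's tongue: the face that meets the heat sink. Flag down: it faces the jig's -y, on the track's centre line, 25 mm above the jig's underside, 20 mm to -y of the barrel's origin. It moves with the barrel.
- heat_sink: Bare finned aluminium heat sink, 38 mm (its x, across the track) x 50 mm (its y, along the track) x 29 mm high, about 70 g, loose in the track. Origin at the centre of its underside. It slides on the track floor; its top is 39 mm above the jig's underside.
- relay_board: Brown circuit board with relays, 60 x 90 x 29 mm, lying loose behind the jig; bystander. Origin at the centre of its underside.
- tin: Round white tin with red lid, 60 mm across, 32 mm high, loose; bystander. Origin at the centre of its underside.
- capacitor: Blue upright can capacitor, 35 mm across, 50 mm high, loose, in front of the jig; bystander. Origin at the centre of its underside.
- track (a point): Middle of the track floor, 10 mm above the jig's origin, axes as the jig's. The track is 41 mm wide, between a dark fence on the +x side (12 mm thick, 14 mm high above the floor) and a dark lip on the -x side (8 mm thick, 8 mm high); its ends are open. The floor runs 135 mm each way along y.
Things that resemble listed ones, but are neither listed nor needed, are in the scene too. What is shaped like the heat_sink but purple is not meant.

How it is judged:
On the way, in this order (a step that is already met when the one before it is completed fails the run):
1. the flag is fully down while the heat sink is still at least 20 mm short of the nose (value of joint stop_flag above 1.48 rad and y of heat_sink in the frame of stop_nose below -0.045 m), for 0.2 s.
2. with the flag down, the heat sink is pressed steadily against the stop with more than 7 N (value of joint stop_flag above 1.48 rad and contact force between heat_sink and stop_pivot above 7 N), for 0.4 s.
At the end, for the whole second after the job is handed in: The flag is down (joint above 1.48 rad), the heat sink lies at rest flat in the track (upright within 0.06 rad, square within 0.1 rad, centred within 4 mm, on the floor within 3 mm) with its front face within 2 mm of the stop's nose (value of joint stop_flag above 1.48 rad and y of heat_sink in the frame of stop_nose between -0.027 and -0.023 m and x of heat_sink in the frame of jig between -0.004 and 0.004 m and z of heat_sink in the frame of jig below 0.013 m and angle between the y axis of heat_sink and the y axis of jig, either way round below 0.1 rad and angle between heat_sink's own z axis and vertical below 0.06 rad and linear speed of heat_sink below 0.01 m/s); the robot touches nothing.
It fails at once if the heat sink is pressed against the stop with more than 15 N (contact force between heat_sink and stop_pivot above 15 N).
It fails at once if a bystander (relay board, tin, capacitor) is moved more than 15 mm (distance of any of relay_board, tin, capacitor from where it was at the start of the episode above 0.015 m).
It also fails if it takes over 72 s, if anything falls off the work surface, if the arm or the gripper's body presses on something with over 40 N, if the wrist force passes 120 N, or if a joint passes its speed limit or range.

## Working session

There is one attempt and no reset: what is moved stays moved. The work goes in short steps, Python scripts to look and compute and a tool call to move; the robot and the scene stay as the last step left them, time stands still between calls to the robot, and variables do not carry over. Pictures are saved under pics/ and viewed, about 8 in all and at most 12, crops included, and the job is handed in when it is done.

Besides the shell and the picture viewer there is one more tool, called after "Emit:" by a JSON object that holds its "fn" and its "kwargs". step_arm: Moves the arm, as the interface text tells. Its arguments: {"type":"object","properties":{"commands":{"type":"array"},"force":{"type":"number"}},"required":["commands"]}

```bash
mkdir -p pics; ls; python3 - <<'E'
from plant import telemetry, read_camera, camera_params, robot
import cv2,numpy as np
print(telemetry.read_state())
for n in("scene","side"):
    im=read_camera(n); cv2.imwrite(f"pics/{n}0.png",im[:,:,::-1])
    p=camera_params(n); print(n,p)
E
```

```text
pics
{'t': 0.0, 'q': array([ 1.10059855e+00,  1.31156160e-01,  1.48928733e+00,  1.75564021e-05,
        1.52298582e+00, -8.53871948e-02]), 'dq': array([ 7.12115336e-04,  7.16723586e-04,  9.00731103e-06,  1.06072690e-03,
        1.02572896e-04, -9.84843909e-04]), 'joint_torque': array([ 1.60617150e-03, -5.59850478e+01, -4.91758668e+01,  7.69004412e-02,
        3.53146414e-02, -2.09613240e-04]), 'tool_pos': array([0.22500831, 0.55576261, 0.30168587]), 'orientation': array([ 0.30052364,  1.55015352, -0.30330473]), 'force': array([-0.07483969,  0.30974156, -0.3433299 ]), 'wrist_torque': array([ 0.00336194, -0.01556247, -0.05690478]), 'opening': 0.0929882988342896}
scene {'mtx': array([[443.09937842,   0.        , 316.44305007],
       [  0.        , 443.09937842, 242.69269363],
       [  0.        ,   0.        ,   1.        ]]), 'rvec': array([ 2.21761284, -0.9101233 ,  0.38178209]), 'tvec': array([-0.61210375,  0.14252196,  0.84370935])}
side {'mtx': array([[489.99488546,   0.        , 329.362535  ],
       [  0.        , 489.99488546, 246.4257329 ],
       [  0.        ,   0.        ,   1.        ]]), 'rvec': array([ 0.37311216, -2.56995529,  1.46584961]), 'tvec': array([0.39869133, 0.30770688, 0.47225854])}
```

View pics/scene0.png

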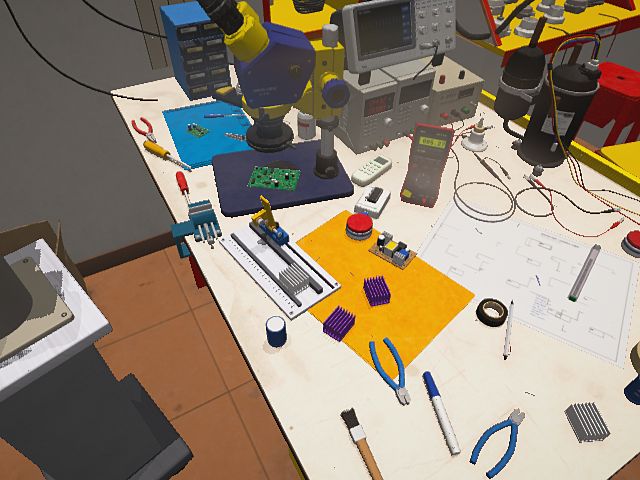

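View pics/side0.png

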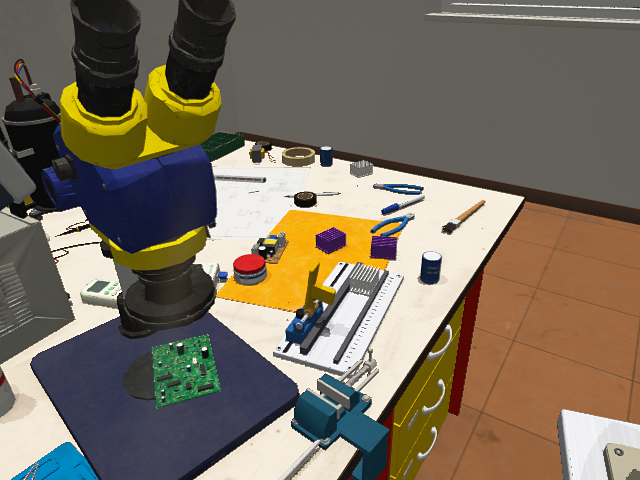

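The scene view shows the jig at about (280,265), with the stop end upper-left and the heat sink at (293,280). The side view shows it at (340,310), with the yellow flag upright at (315,285). Next I'll cast rays and enlarge the crops.

```bash
cat > h.py <<'E'
from plant import telemetry, read_camera, camera_params, robot
import cv2,numpy as np
def PR(n):
    p=camera_params(n); return p["mtx"],cv2.Rodrigues(p["rvec"])[0],p["tvec"],p["rvec"]
def ray(n,uv,z,P=None):
    K,R,t,_=P or PR(n); d=R.T@np.linalg.solve(K,[uv[0],uv[1],1]); c=-R.T@t
    return c+d*(z-c[2])/d[2]
def proj(n,X,P=None):
    K,R,t,r=P or PR(n); return cv2.projectPoints(np.float64(X).reshape(-1,3),r,t,K,None)[0][:,0]
def tri(n1,a,n2,b):
    M=[PR(n) for n in(n1,n2)]; Q=[K@np.c_[R,t] for K,R,t,_ in M]
    X=cv2.triangulatePoints(Q[0],Q[1],np.float64(a).reshape(2,1),np.float64(b).reshape(2,1))[:,0]; return X[:3]/X[3]
E
python3 - <<'E'
from h import *
a=cv2.imread("pics/scene0.png")[185:325,205:355]; b=cv2.imread("pics/side0.png")[235:385,265:415]
a=cv2.resize(a,(600,560),interpolation=2)
b=cv2.resize(b,(600,600),interpolation=2)
cv2.imwrite("pics/a.png",a);cv2.imwrite("pics/b.png",b)
for uv in[(250,209),(220,241),(297,317),(340,285)]: print(ray("scene",uv,.01))
E
```

```text
[ 0.53766165 -0.10288737  0.01      ]
[ 0.42296307 -0.14062964  0.01      ]
[ 0.40616898 -0.40746185  0.01      ]
[ 0.52089269 -0.41136238  0.01      ]
```

View pics/a.png

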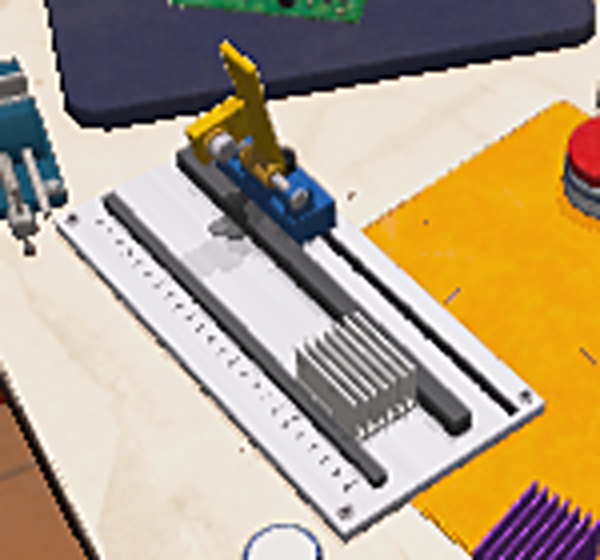

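View pics/b.png

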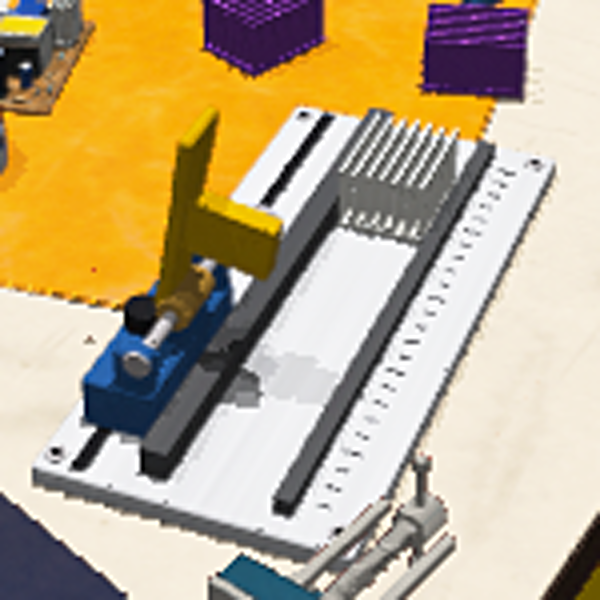

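Crop of scene: plate top corners at about (58,215), (347,527) and (544,402). The heat sink's far end is near (350,320), and the flag tip is at (228,45). Crop of side: plate top corners at about (297,108), (555,158) and (33,468); flag tip at (205,115).

```bash
python3 - <<'E'
from h import *
A=lambda u,v:(u/4+205-.4,v/4+185-.4); B=lambda u,v:(u/4+265-.4,v/4+235-.4)
L=[ray("scene",A(*p),.01) for p in[(58,215),(347,527),(544,402)]]
S=[ray("side",B(*p),.01) for p in[(297,108),(555,158),(33,468)]]
print("scene NS,NF(near robot,-y end),FarF",*L); print("side far-y,+x ; -y,-x ; +y,+x",*S)
d=L[0]-L[1];print(np.linalg.norm(d),np.degrees(np.arctan2(d[1],d[0])),np.linalg.norm(L[2]-L[1]))
d=S[2]-S[0];print(np.linalg.norm(d),np.degrees(np.arctan2(d[1],d[0])),np.linalg.norm(S[0]-S[1]))
print("centre scene",(L[0]+L[2])/2,"side",(S[1]+S[2])/2)
# tray hole centres
print("holes scene",[ray("scene",A(*p),.01) for p in[(71,218),(346,514),(525,398)]])
print("holes side",[ray("side",B(*p),.01) for p in[(303,115),(536,163),(56,455),(338,532)]])
# flag tip top (tab end)
print("tabtip",tri("scene",A(225,42),"side",B(212,108)))
# heat sink fin corners, z=.039
print("HS scene: ",[ray("scene",A(*p),.039) for p in[(297,350),(350,312),(415,372),(360,410)]])
print("HS side",[ray("side",B(*p),.039) for p in[(341,172),(425,190),(458,132),(375,115)]])
E
```

```text
scene NS,NF(near robot,-y end),FarF [ 0.42647517 -0.13246674  0.01      ] [ 0.39956226 -0.39888824  0.01      ] [ 0.52156626 -0.4123858   0.01      ]
side far-y,+x ; -y,-x ; +y,+x [ 0.52230127 -0.40706663  0.01      ] [ 0.39678857 -0.39776805  0.01      ] [ 0.54737833 -0.14104422  0.01      ]
0.2677773710104081 84.23175958249118 0.12274835681628275
0.26720176447616817 84.61483021032548 0.12585666970709422
centre scene [ 0.47402071 -0.27242627  0.01      ] side [ 0.47208345 -0.26940613  0.01      ]
holes scene [array([ 0.43020901, -0.139421  ,  0.01      ]), array([ 0.40426867, -0.39304996,  0.01      ]), array([ 0.51661914, -0.40390124,  0.01      ])]
holes side [array([ 0.51783301, -0.40184812,  0.01      ]), array([ 0.40440932, -0.39135968,  0.01      ]), array([ 0.54183428, -0.14993101,  0.01      ]), array([ 0.43055999, -0.14064457,  0.01      ])]
tabtip [ 0.49665308 -0.20759165  0.1361837 ]
HS scene:  [array([ 0.44026305, -0.31934554,  0.039     ]), array([ 0.47609616, -0.31907138,  0.039     ]), array([ 0.4720706 , -0.37043749,  0.039     ]), array([ 0.43670784, -0.36903045,  0.039     ])]
HS side [array([ 0.47718258, -0.318771  ,  0.039     ]), array([ 0.43967613, -0.31534057,  0.039     ]), array([ 0.43567818, -0.36307137,  0.039     ]), array([ 0.47425043, -0.36673396,  0.039     ])]
```

```bash
python3 - <<'E'
from h import *
R=cv2.Rodrigues(telemetry.read_state()["orientation"])[0]; print("tool axes cols\n",R.round(3))
for n in("scene","side","wrist"):
    K,Rc,t,_=PR(n); print(n,"cam",(-Rc.T@t).round(3),"fwd",Rc[2].round(3))
print("scope body",tri("scene",(307,45),"side",(215,205)), "collar low R", tri("scene",(250,15),"side",(105,140)))
# eyepiece rays from side at candidate x: points on ray for z levels
for uv in[(105,5),(138,20),(80,10),(205,5),(238,5),(190,130),(62,115),(215,230)]:
    print(uv,[ray("side",uv,z).round(3).tolist() for z in(.25,.35,.45)])
for uv in[(205,0),(240,5),(220,35),(240,75)]:
    print("sc",uv,[ray("scene",uv,z).round(3).tolist() for z in(.25,.35,.45)])
for n in("scene","side"): print(n,proj(n,[[.45,-.05,.3],[.45,-.15,.3],[.55,-.15,.3],[.4,-.1,.4],[.5,-.21,.2]]).round().tolist())
E
```

```text
tool axes cols
 [[-0.001  0.375  0.927]
 [-0.001  0.927 -0.375]
 [-1.    -0.002 -0.   ]]
scene cam [ 0.085 -0.776  0.705] fwd [ 0.498  0.495 -0.712]
side cam [0.301 0.354 0.511] fwd [ 0.259 -0.822 -0.507]
wrist cam [0.146 0.588 0.384] fwd [ 0.275 -0.112 -0.955]
scope body [ 0.64208177 -0.13862539  0.30574544] collar low R [ 0.64588193 -0.01707812  0.37884617]
(105, 5) [[2.927, -2.839, 0.25], [1.919, -1.613, 0.35], [0.911, -0.387, 0.45]]
(138, 20) [[2.057, -2.003, 0.25], [1.383, -1.098, 0.35], [0.709, -0.193, 0.45]]
(80, 10) [[2.822, -2.47, 0.25], [1.855, -1.386, 0.35], [0.887, -0.302, 0.45]]
(205, 5) [[2.182, -2.915, 0.25], [1.46, -1.66, 0.35], [0.738, -0.405, 0.45]]
(238, 5) [[1.948, -2.938, 0.25], [1.316, -1.674, 0.35], [0.683, -0.41, 0.45]]
(190, 130) [[0.793, -0.393, 0.25], [0.604, -0.106, 0.35], [0.415, 0.181, 0.45]]
(62, 115) [[1.095, -0.417, 0.25], [0.79, -0.121, 0.35], [0.485, 0.175, 0.45]]
(215, 230) [[0.568, -0.068, 0.25], [0.465, 0.094, 0.35], [0.363, 0.256, 0.45]]
sc (205, 0) [[0.904, 0.537, 0.25], [0.724, 0.249, 0.35], [0.544, -0.04, 0.45]]
sc (240, 5) [[0.954, 0.425, 0.25], [0.763, 0.161, 0.35], [0.572, -0.103, 0.45]]
sc (220, 35) [[0.768, 0.273, 0.25], [0.618, 0.042, 0.35], [0.468, -0.188, 0.45]]
sc (240, 75) [[0.659, 0.046, 0.25], [0.533, -0.135, 0.35], [0.407, -0.315, 0.45]]
scene [[180.0, 100.0], [211.0, 120.0], [256.0, 101.0], [157.0, 63.0], [260.0, 169.0]]
side [[307.0, 209.0], [336.0, 172.0], [256.0, 164.0], [372.0, 95.0], [314.0, 221.0]]
```

Emit:
{"fn": "step_arm", "kwargs": {"commands": [{"xyz":[10,-340,265],"turn":[0.64,0,0],"grip":0},{"xyz":[10,-340,265],"turn":[0.64,0,0],"grip":0},{"xyz":[10,-340,265],"turn":[0.64,0,0],"grip":0},{"xyz":[10,-340,265],"turn":[0.64,0,0],"grip":0},{"xyz":[10,-340,265],"turn":[0.64,0,0],"grip":0},{"xyz":[10,-340,265],"turn":[0.64,0,0],"grip":0},{"xyz":[10,-340,265],"turn":[0.64,0,0],"grip":0},{"xyz":[42,-687,531],"turn":[1.28,0,0],"grip":0},{"xyz":[42,-687,531],"turn":[1.28,0,0],"grip":0},{"xyz":[42,-687,531],"turn":[1.28,0,0],"grip":0},{"xyz":[42,-687,531],"turn":[1.28,0,0],"grip":0},{"xyz":[42,-687,531],"turn":[1.28,0,0],"grip":0}], "force": 30}}

```text
t: 1.6
tool_pos: [0.4261, -0.1611, 0.2697]
orientation: [1.28, 1.162, -1.279]
force: [1.3, 0.4, 0.7]
opening: 0.0004
```

```bash
cat >> h.py <<'E'
J0=np.array([.473-.0095*.995,-.271+.0095*.096]); YAW=np.radians(-5.55)
def jR(): return np.array([[np.cos(YAW),-np.sin(YAW),0],[np.sin(YAW),np.cos(YAW),0],[0,0,1]])
def j2w(p): return jR()@np.array(p)+[*J0,0]
def w2j(p): return jR().T@(np.array(p)-[*J0,0])
def go(pw):
    """shift/turn in tool axes to put TCP at world pw, tool down, jaw along jig x"""
    s=telemetry.read_state(); R=cv2.Rodrigues(s["orientation"])[0]; j=jR()
    G=np.c_[[0,0,-1],j[:,0],-j[:,1]]
    print("t",s["t"],"mm",(R.T@(pw-s["tool_pos"])*1e3).round(1),"turn",cv2.Rodrigues(R.T@G)[0].ravel().round(4),"F",s["force"].round(2),"tcp jig",w2j(s["tool_pos"]).round(4))
E
python3 - <<'E'
from h import *
go(np.array([.46,-.28,.26]))
E
```

```text
t 1.6 mm [  9.7  45.1 115.1] turn [ 0.0011 -0.0001 -0.0003] F [1.3  0.38 0.72] tcp jig [-0.0478  0.1049  0.2697]
```

Emit:
{"fn": "step_arm", "kwargs": {"commands": [{"xyz":[10,45,115],"turn":[0,0,0],"grip":0},{"xyz":[10,45,115],"turn":[0,0,0],"grip":0},{"xyz":[10,45,115],"turn":[0,0,0],"grip":0},{"xyz":[10,45,115],"turn":[0,0,0],"grip":0},{"xyz":[10,45,115],"turn":[0,0,0],"grip":0}]}}

```text
t: 2.22
tool_pos: [0.4601, -0.2765, 0.2604]
orientation: [1.277, 1.163, -1.277]
force: [0.9, 0.0, -0.5]
opening: 0.0006
```

```bash
python3 - <<'E'
from h import *
go(np.array([.46,-.28,.26]))
P=PR("wrist"); im=read_camera("wrist"); cv2.imwrite("pics/w1.png",im[:,:,::-1]); np.savez("w1.npz",K=P[0],R=P[1],t=P[2],r=P[3])
E
```

```text
t 2.225 mm [0.4 0.2 3.5] turn [ 0.0041  0.0001 -0.0006] F [ 0.87  0.01 -0.48] tcp jig [-0.0028 -0.0067  0.2604]
```

View pics/w1.png

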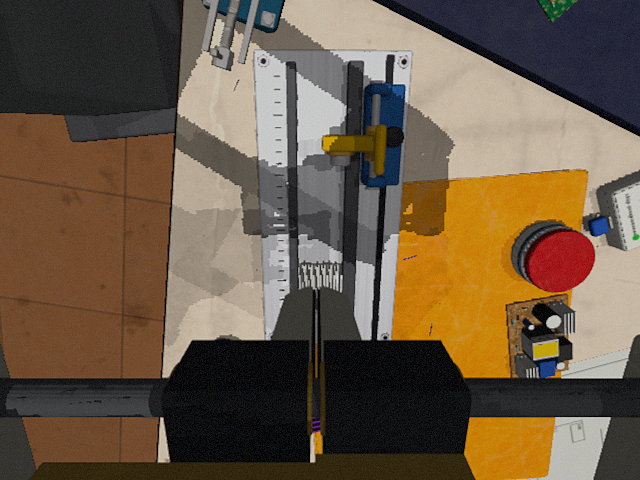

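The wrist view shows the jig squarely. Plate holes are at (263,61) and (404,61), the lip at columns 288-298 and the fence at 348-362. The flag is upright at about (378,150), with its tongue out to (322,145) and the nose at (340,158). The tin and board are well to the right.

```bash
python3 - <<'E'
from h import *
d=np.load("w1.npz"); P=(d["K"],d["R"],d["t"],d["r"])
f=lambda n,uv,z: print(n,uv,w2j(ray("wrist",uv,z,P)).round(4))
for uv in[(263,61),(404,61),(384,338),(255,51),(412,51)]: f("plate",uv,.01)
im=cv2.imread("pics/w1.png"); g=im.max(2)
for r in(80,200,235): print(r,g[r,280:372].tolist())
for r,cols in((80,(287,297)),(200,(288,298))):
    for c in cols: f("lip",(c,r),.018)
for r,cols in((80,(347,363)),(235,(343,357))):
    for c in cols: f("fence",(c,r),.024)
for uv in[(299,263),(343,263)]: f("hs top y+ edge",uv,.039)
hsv=cv2.cvtColor(im,cv2.COLOR_BGR2HSV); m=cv2.inRange(hsv,(20,150,60),(32,255,255)); m[:,:300]=0;m[170:]=np.where(np.arange(640)>402,0,m[170:]); m[200:]=0
print("yellow",cv2.boundingRect(m))
cv2.imwrite("pics/w1c.png",cv2.resize(im[70:200,300:420],None,fx=5,fy=4.5,interpolation=2)[:600])
E
```

```text
plate (263, 61) [-0.0475  0.1263  0.01  ]
plate (404, 61) [0.0661 0.1267 0.01  ]
plate (384, 338) [ 0.0646 -0.1272  0.01  ]
plate (255, 51) [-0.0536  0.1335  0.01  ]
plate (412, 51) [0.0719 0.134  0.01  ]
80 [199, 202, 201, 201, 203, 214, 139, 63, 77, 85, 77, 85, 83, 81, 85, 48, 127, 195, 204, 202, 196, 201, 203, 205, 205, 209, 210, 213, 155, 107, 113, 114, 120, 125, 130, 127, 124, 120, 121, 125, 127, 120, 124, 124, 118, 115, 122, 120, 122, 122, 126, 125, 121, 122, 121, 122, 120, 119, 121, 123, 115, 120, 126, 104, 89, 93, 83, 46, 26, 47, 52, 46, 44, 49, 43, 45, 51, 42, 52, 48, 50, 52, 24, 102, 132, 119, 118, 118, 123, 121, 112, 125]
200 [99, 98, 95, 95, 93, 100, 96, 87, 50, 31, 31, 33, 34, 35, 25, 35, 24, 55, 92, 101, 92, 99, 97, 99, 91, 93, 93, 99, 99, 97, 103, 101, 97, 97, 95, 97, 96, 94, 105, 99, 108, 115, 119, 122, 116, 116, 118, 120, 118, 121, 116, 120, 118, 118, 115, 119, 117, 113, 116, 99, 91, 90, 95, 65, 21, 32, 42, 39, 45, 44, 48, 40, 45, 43, 35, 42, 40, 32, 80, 118, 117, 118, 115, 119, 123, 118, 116, 124, 123, 124, 118, 118]
235 [208, 204, 206, 205, 204, 206, 202, 202, 149, 57, 28, 37, 23, 35, 28, 32, 24, 18, 130, 170, 188, 195, 193, 189, 185, 191, 196, 141, 77, 91, 81, 76, 72, 78, 70, 68, 68, 67, 70, 68, 63, 59, 66, 66, 65, 63, 73, 67, 67, 60, 89, 101, 100, 101, 97, 96, 97, 93, 94, 80, 70, 73, 55, 20, 25, 36, 37, 43, 33, 40, 38, 34, 32, 42, 40, 35, 22, 86, 103, 98, 94, 92, 99, 98, 99, 101, 99, 98, 98, 98, 99, 104]
lip (287, 80) [-0.0279  0.1114  0.018 ]
lip (297, 80) [-0.0199  0.1114  0.018 ]
lip (288, 200) [-0.0288  0.0146  0.018 ]
lip (298, 200) [-0.0201  0.0146  0.018 ]
fence (347, 80) [0.0195 0.1109 0.024 ]
fence (363, 80) [0.032 0.111 0.024]
fence (343, 235) [ 0.0196 -0.0153  0.024 ]
fence (357, 235) [ 0.0319 -0.0153  0.024 ]
hs top y+ edge (299, 263) [-0.0188 -0.0362  0.039 ]
hs top y+ edge (343, 263) [ 0.0191 -0.0361  0.039 ]
yellow (322, 125, 65, 50)
```

View pics/w1c.png

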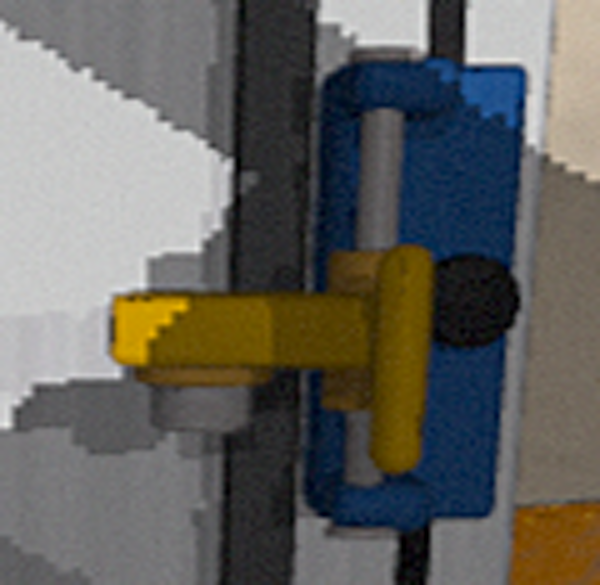

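```bash
python3 - <<'E'
from h import *
d=np.load("w1.npz"); P=(d["K"],d["R"],d["t"],d["r"])
for n,c,z in[("tab -x,+y",(372,250),.128),("tab +x",(433,265),.128),("tab -y end",(400,475),.128),("tab +y end",(405,245),.128),("barrel +y",(355,250),.05),("barrel -y",(345,408),.05),("knob",(475,300),.046),("tongue end",(115,330),.066),("ear+y inner",(385,105),.046),("ear -y inner",(365,485),.046)]:
    uv=(c[0]/5+300-.4,c[1]/4.5+70-.4); print(n,w2j(ray("wrist",uv,z,P)).round(4))
go(j2w([.058+.0175,.04,.26]))
E
```

```text
tab -x,+y [0.027  0.0774 0.128 ]
tab +x [0.0337 0.0757 0.128 ]
tab -y end [0.0315 0.0504 0.128 ]
tab +y end [0.0306 0.078  0.128 ]
barrel +y [0.036  0.0773 0.05  ]
barrel -y [0.0356 0.0517 0.05  ]
knob [0.0551 0.0693 0.046 ]
tongue end [0.0001 0.0651 0.066 ]
ear+y inner [0.0398 0.0999 0.046 ]
ear -y inner [0.0399 0.0382 0.046 ]
t 2.275 mm [  0.7  78.4 -46.3] turn [ 0.0043  0.0004 -0.001 ] F [-0.29 -0.25  0.12] tcp jig [-0.0027 -0.0067  0.2606]
```

Emit:
{"fn": "step_arm", "kwargs": {"commands": [{"xyz":[0,18,-62],"turn":[0.004,0,0],"grip":80},{"xyz":[0,18,-62],"turn":[0.004,0,0],"grip":80},{"xyz":[0,18,-62],"turn":[0.004,0,0],"grip":80},{"xyz":[0,18,-62],"turn":[0.004,0,0],"grip":80},{"xyz":[0,18,-62],"turn":[0.004,0,0],"grip":80},{"xyz":[0,18,-62],"turn":[0.004,0,0],"grip":80}]}}

```text
t: 3.02
tool_pos: [0.4836, -0.2182, 0.2599]
orientation: [1.282, 1.161, -1.282]
force: [-0.3, 0.2, -0.2]
opening: 0.0561
```

```bash
python3 - <<'E'
from h import *
print(telemetry.read_state()["opening"]);go(j2w([.015,.055,.1906]))
E
```

```text
0.05608110814838465
t 3.025 mm [69.3  0.1 -1.4] turn [-0.0021  0.      0.0001] F [-0.26  0.21 -0.22] tcp jig [0.0149 0.0536 0.2599]
```

Emit:
{"fn": "step_arm", "kwargs": {"commands": [{"xyz":[0,0,0],"turn":[0,0,0],"grip":80},{"xyz":[0,0,0],"turn":[0,0,0],"grip":80},{"xyz":[0,0,0],"turn":[0,0,0],"grip":80},{"xyz":[35,0,0],"turn":[0,0,0],"grip":80},{"xyz":[69,0,0],"turn":[0,0,0],"grip":80},{"xyz":[69,0,0],"turn":[0,0,0],"grip":80},{"xyz":[69,0,0],"turn":[0,0,0],"grip":80}]}}

```text
t: 3.9
tool_pos: [0.4844, -0.2179, 0.1922]
orientation: [1.281, 1.16, -1.28]
force: [0.6, 0.9, 1.0]
opening: 0.0798
```

```bash
python3 - <<'E'
from h import *
print(telemetry.read_state()["opening"]);go(j2w([.015,.055,.1906]))
im=read_camera("side"); cv2.imwrite("pics/s1.png",im[150:400,200:500,::-1])
E
```

```text
0.07981141163922253
t 3.9 mm [ 1.6 -0.7 -1. ] turn [-0.0011  0.0005 -0.0011] F [0.58 0.93 0.98] tcp jig [0.0157 0.054  0.1922]
```

View pics/s1.png

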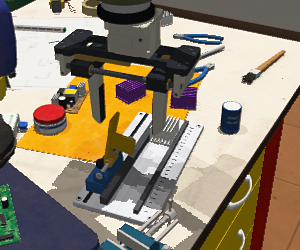

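Emit:
{"fn": "step_arm", "kwargs": {"commands": [{"xyz":[1,-18,0],"turn":[0,0,0],"grip":80},{"xyz":[2,-28,0],"turn":[0,0,0],"grip":80},{"xyz":[3,-37,0],"turn":[0,0,0],"grip":80},{"xyz":[7,-46,0],"turn":[0,0,0],"grip":80},{"xyz":[11,-55,0],"turn":[0,0,0],"grip":80},{"xyz":[18,-67,0],"turn":[0,0,0],"grip":80},{"xyz":[23,-72,0],"turn":[0,0,0],"grip":80},{"xyz":[28,-77,0],"turn":[0,0,0],"grip":80},{"xyz":[34,-82,0],"turn":[0,0,0],"grip":80},{"xyz":[40,-86,0],"turn":[0,0,0],"grip":80},{"xyz":[47,-88,0],"turn":[0,0,0],"grip":80},{"xyz":[47,-88,0],"turn":[0,0,0],"grip":80}]}}

```text
t: 5.45
tool_pos: [0.3957, -0.2087, 0.1431]
orientation: [1.281, 1.163, -1.282]
force: [-0.9, -0.7, -0.6]
opening: 0.08
```

```bash
python3 - <<'E'
from h import *
go(j2w([-.075,.055,.139]))
im=read_camera("side"); cv2.imwrite("pics/s2.png",cv2.resize(im[200:400,220:470,::-1],None,fx=2,fy=2))
E
```

```text
t 5.45 mm [ 4.1 -1.5 -0.4] turn [-0.0011 -0.0007  0.0014] F [-0.91 -0.72 -0.56] tcp jig [-0.0735  0.0546  0.1431]
```

View pics/s2.png

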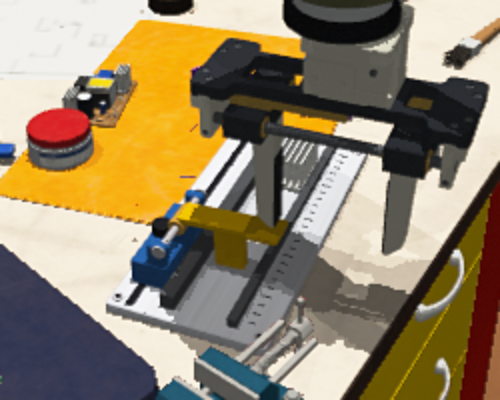

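The flag has swung over and is nearly level; the tab is at about (262,235) under the right-hand finger at (270,215). I'll press the last millimetres down in small steps.

Emit:
{"fn": "step_arm", "kwargs": {"commands": [{"xyz":[2,0,0],"turn":[0,0,0],"grip":80},{"xyz":[3.5,0,0],"turn":[0,0,0],"grip":80},{"xyz":[4.5,0,0],"turn":[0,0,0],"grip":80},{"xyz":[4.5,0,0],"turn":[0,0,0],"grip":80}]}}

```text
t: 6.0
tool_pos: [0.3963, -0.209, 0.1394]
orientation: [1.281, 1.161, -1.281]
force: [0.2, -1.0, -0.4]
opening: 0.0801
```

Emit:
{"fn": "step_arm", "kwargs": {"commands": [{"xyz":[0.7,0,0],"turn":[0,0,0],"grip":80},{"xyz":[1.4,0,0],"turn":[0,0,0],"grip":80},{"xyz":[1.4,0,0],"turn":[0,0,0],"grip":80}]}}

```text
t: 6.38
tool_pos: [0.3964, -0.2091, 0.1385]
orientation: [1.281, 1.161, -1.281]
force: [-3.0, 1.5, 7.1]
opening: 0.0804
```

Emit:
{"fn": "step_arm", "kwargs": {"commands": [{"xyz":[0.5,0,0],"turn":[0,0,0],"grip":80},{"xyz":[1,0,0],"turn":[0,0,0],"grip":80},{"xyz":[1,0,0],"turn":[0,0,0],"grip":80}]}}

```text
t: 6.75
tool_pos: [0.3964, -0.2093, 0.1379]
orientation: [1.281, 1.161, -1.281]
force: [-5.5, 1.0, 10.8]
opening: 0.0798
```

Emit:
{"fn": "step_arm", "kwargs": {"commands": [{"xyz":[-30,0,0],"turn":[0,0,0],"grip":0},{"xyz":[-62,0,0],"turn":[0,0,0],"grip":0},{"xyz":[-62,73,170],"turn":[0,0,0],"grip":0},{"xyz":[-62,73,170],"turn":[0,0,0],"grip":0},{"xyz":[-62,73,170],"turn":[0,0,0],"grip":0},{"xyz":[-62,73,170],"turn":[0,0,0],"grip":0},{"xyz":[-62,73,170],"turn":[0,0,0],"grip":0},{"xyz":[-62,73,170],"turn":[0,0,0],"grip":0},{"xyz":[-62,73,170],"turn":[0,0,0],"grip":0}]}}

```text
t: 7.88
tool_pos: [0.4524, -0.3844, 0.1998]
orientation: [1.28, 1.161, -1.28]
force: [-0.6, 0.7, 0.0]
opening: 0.0006
```

```bash
python3 - <<'E'
from h import *
print(telemetry.read_state()["opening"]);go(j2w([0,-.115,.104]))
P=PR("wrist"); im=read_camera("wrist"); cv2.imwrite("pics/w2.png",im[:,:,::-1]); np.savez("w2.npz",K=P[0],R=P[1],t=P[2],r=P[3])
print("capacitor",w2j(ray("scene",(276,322),.05)))
E
```

```text
0.0005503477108975768
t 7.875 mm [95.8 -0.1  0.1] turn [-0.0001  0.0007 -0.0008] F [-0.62  0.72  0.  ] tcp jig [-0.     -0.1148  0.1998]
capacitor [-0.09538864 -0.15034956  0.05      ]
```

View pics/w2.png

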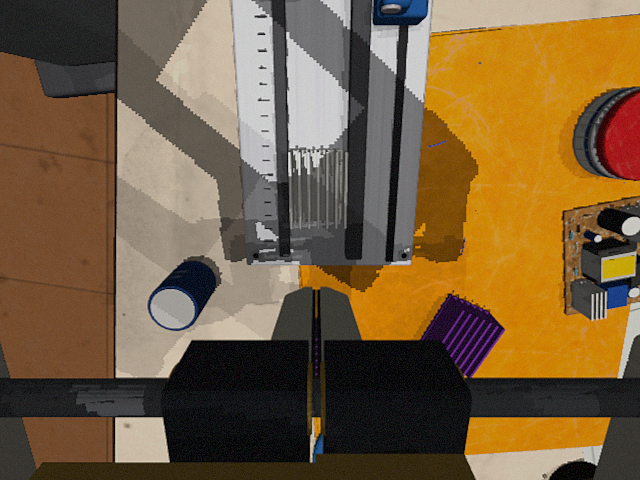

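The wrist view shows the heat sink in the track, its rear edge at row 228 and columns 291-347. The capacitor at (180,295) is clear of the fingers. Descending behind the heat sink.

Emit:
{"fn": "step_arm", "kwargs": {"commands": [{"xyz":[50,0,0],"turn":[0,0,0],"grip":0},{"xyz":[80,0,0],"turn":[0,0,0],"grip":0},{"xyz":[95,0,0],"turn":[0,0,0],"grip":0},{"xyz":[95,0,0],"turn":[0,0,0],"grip":0},{"xyz":[95,0,0],"turn":[0,0,0],"grip":0}]}}

```text
t: 8.55
tool_pos: [0.4531, -0.386, 0.1058]
orientation: [1.28, 1.159, -1.28]
force: [0.5, 0.7, -0.0]
opening: 0.0001
```

```bash
python3 - <<'E'
from h import *
go(j2w([0,-.115,.104]))
E
```

```text
t 8.55 mm [ 1.8 -0.8 -1.4] turn [-0.0009  0.0017 -0.002 ] F [ 0.53  0.67 -0.02] tcp jig [ 0.0008 -0.1164  0.1058]
```

Emit:
{"fn": "step_arm", "kwargs": {"commands": [{"xyz":[0,0,-12],"turn":[0,0,0],"grip":0},{"xyz":[0,0,-20],"turn":[0,0,0],"grip":0},{"xyz":[0,0,-28],"turn":[0,0,0],"grip":0},{"xyz":[0,0,-36],"turn":[0,0,0],"grip":0},{"xyz":[0,0,-45],"turn":[0,0,0],"grip":0},{"xyz":[0,0,-54],"turn":[0,0,0],"grip":0},{"xyz":[0,0,-63],"turn":[0,0,0],"grip":0},{"xyz":[0,0,-72],"turn":[0,0,0],"grip":0},{"xyz":[0,0,-80],"turn":[0,0,0],"grip":0},{"xyz":[0,0,-87],"turn":[0,0,0],"grip":0},{"xyz":[0,0,-92],"turn":[0,0,0],"grip":0},{"xyz":[0,0,-96],"turn":[0,0,0],"grip":0}]}}

```text
t: 10.05
tool_pos: [0.4616, -0.2894, 0.1039]
orientation: [1.281, 1.162, -1.281]
force: [-0.2, -0.9, -0.5]
opening: 0.0005
```

```bash
python3 - <<'E'
from h import *
go(j2w([0,-.0065,.105]))
P=PR("wrist"); im=read_camera("wrist"); cv2.imwrite("pics/w3.png",im[:,:,::-1])
im=read_camera("side"); cv2.imwrite("pics/s3.png",cv2.resize(im[200:400,220:470,::-1],None,fx=3,fy=3))
for i in range(6): read_camera("side"); print(telemetry.read_state()["force"].round(2))
E
```

```text
t 10.05 mm [ -1.1   0.  -12.9] turn [-0.001  -0.0002  0.0002] F [-0.19 -0.87 -0.47] tcp jig [-0.     -0.0194  0.1039]
[ 0.18 -1.1   0.31]
[ 0.19  0.41 -0.57]
[ 0.01 -0.06 -0.74]
[-0.01 -0.81  0.7 ]
[-0.5  -0.55 -0.28]
[-0.01  0.2  -0.9 ]
```

View pics/s3.png

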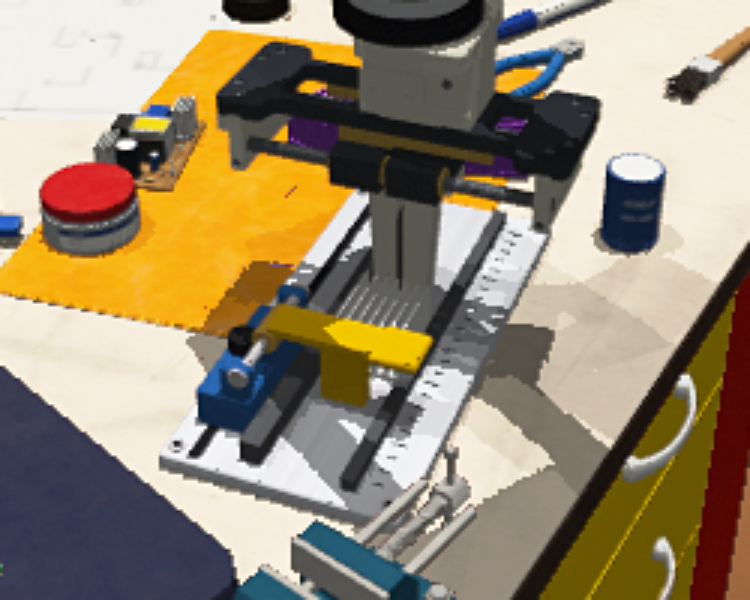

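The flag is down across the track and the heat sink sits just in front of the fingers with a gap to the nose. Approaching the nose now.

Emit:
{"fn": "step_arm", "kwargs": {"commands": [{"xyz":[0,0,-2],"turn":[0,0,0],"grip":0},{"xyz":[0,0,-4],"turn":[0,0,0],"grip":0},{"xyz":[0,0,-6],"turn":[0,0,0],"grip":0},{"xyz":[0,0,-8],"turn":[0,0,0],"grip":0},{"xyz":[0,0,-9],"turn":[0,0,0],"grip":0},{"xyz":[0,0,-10],"turn":[0,0,0],"grip":0},{"xyz":[0,0,-10],"turn":[0,0,0],"grip":0}]}}

```text
t: 11.32
tool_pos: [0.4626, -0.2797, 0.104]
orientation: [1.281, 1.161, -1.281]
force: [0.1, 0.3, 0.5]
opening: 0.0007
```

Emit:
{"fn": "step_arm", "kwargs": {"commands": [{"xyz":[0,0,-1],"turn":[0,0,0],"grip":0},{"xyz":[0,0,-2],"turn":[0,0,0],"grip":0},{"xyz":[0,0,-2],"turn":[0,0,0],"grip":0}]}}

```text
t: 11.7
tool_pos: [0.4628, -0.278, 0.1041]
orientation: [1.281, 1.161, -1.281]
force: [-0.9, -1.9, -0.4]
opening: 0.0005
```

Emit:
{"fn": "step_arm", "kwargs": {"commands": [{"xyz":[0,0,-1],"turn":[0,0,0],"grip":0},{"xyz":[0,0,-2],"turn":[0,0,0],"grip":0},{"xyz":[0,0,-2],"turn":[0,0,0],"grip":0}]}}

```text
t: 12.08
tool_pos: [0.463, -0.2758, 0.104]
orientation: [1.281, 1.161, -1.281]
force: [-1.1, -1.7, -0.4]
opening: 0.0004
```

Emit:
{"fn": "step_arm", "kwargs": {"commands": [{"xyz":[0,0,-0.7],"turn":[0,0,0],"grip":0},{"xyz":[0,0,-1.4],"turn":[0,0,0],"grip":0},{"xyz":[0,0,-1.4],"turn":[0,0,0],"grip":0}]}}

```text
t: 12.45
tool_pos: [0.4632, -0.2744, 0.104]
orientation: [1.281, 1.161, -1.281]
force: [-1.1, -2.7, 0.5]
opening: 0.0006
```

Emit:
{"fn": "step_arm", "kwargs": {"commands": [{"xyz":[0,0,-0.7],"turn":[0,0,0],"grip":0},{"xyz":[0,0,-1],"turn":[0,0,0],"grip":0},{"xyz":[0,0,-1],"turn":[0,0,0],"grip":0}]}}

```text
t: 12.82
tool_pos: [0.4633, -0.2734, 0.104]
orientation: [1.281, 1.161, -1.281]
force: [-0.7, -2.9, 0.3]
opening: 0.0007
```

Emit:
{"fn": "step_arm", "kwargs": {"commands": [{"xyz":[0,0,-0.7],"turn":[0,0,0],"grip":0},{"xyz":[0,0,-1.4],"turn":[0,0,0],"grip":0},{"xyz":[0,0,-1.4],"turn":[0,0,0],"grip":0}]}}

```text
t: 13.2
tool_pos: [0.4634, -0.272, 0.104]
orientation: [1.281, 1.161, -1.281]
force: [0.0, -2.4, -0.7]
opening: 0.0007
```

Emit:
{"fn": "step_arm", "kwargs": {"commands": [{"xyz":[0,0,-0.7],"turn":[0,0,0],"grip":0},{"xyz":[0,0,-1.4],"turn":[0,0,0],"grip":0},{"xyz":[0,0,-1.4],"turn":[0,0,0],"grip":0}]}}

```text
t: 13.58
tool_pos: [0.4635, -0.2706, 0.104]
orientation: [1.281, 1.161, -1.281]
force: [0.5, -2.1, 0.7]
opening: 0.0005
```

Emit:
{"fn": "step_arm", "kwargs": {"commands": [{"xyz":[0,0,-0.7],"turn":[0,0,0],"grip":0},{"xyz":[0,0,-1.4],"turn":[0,0,0],"grip":0},{"xyz":[0,0,-1.4],"turn":[0,0,0],"grip":0}]}}

```text
t: 13.95
tool_pos: [0.4637, -0.2692, 0.104]
orientation: [1.281, 1.161, -1.281]
force: [0.6, -2.2, 0.9]
opening: 0.0007
```

Emit:
{"fn": "step_arm", "kwargs": {"commands": [{"xyz":[0,0,-0.7],"turn":[0,0,0],"grip":0},{"xyz":[0,0,-1.4],"turn":[0,0,0],"grip":0},{"xyz":[0,0,-1.4],"turn":[0,0,0],"grip":0}]}}

```text
t: 14.32
tool_pos: [0.4638, -0.2678, 0.104]
orientation: [1.281, 1.161, -1.281]
force: [-0.4, -1.5, -0.6]
opening: 0.0007
```

Emit:
{"fn": "step_arm", "kwargs": {"commands": [{"xyz":[0,0,-0.7],"turn":[0,0,0],"grip":0},{"xyz":[0,0,-1.4],"turn":[0,0,0],"grip":0},{"xyz":[0,0,-1.4],"turn":[0,0,0],"grip":0}]}}

```text
t: 14.7
tool_pos: [0.464, -0.2664, 0.104]
orientation: [1.281, 1.161, -1.281]
force: [-0.7, -2.7, -0.6]
opening: 0.0005
```

Emit:
{"fn": "step_arm", "kwargs": {"commands": [{"xyz":[0,0,-0.7],"turn":[0,0,0],"grip":0},{"xyz":[0,0,-1.4],"turn":[0,0,0],"grip":0},{"xyz":[0,0,-1.4],"turn":[0,0,0],"grip":0}]}}

```text
t: 15.08
tool_pos: [0.4641, -0.265, 0.104]
orientation: [1.281, 1.161, -1.281]
force: [0.0, -1.8, 0.1]
opening: 0.0004
```

Emit:
{"fn": "step_arm", "kwargs": {"commands": [{"xyz":[0,0,-0.7],"turn":[0,0,0],"grip":0},{"xyz":[0,0,-1.4],"turn":[0,0,0],"grip":0},{"xyz":[0,0,-1.4],"turn":[0,0,0],"grip":0}]}}

```text
t: 15.45
tool_pos: [0.4643, -0.2636, 0.104]
orientation: [1.281, 1.161, -1.281]
force: [-1.0, -1.7, 0.3]
opening: 0.0004
```

Emit:
{"fn": "step_arm", "kwargs": {"commands": [{"xyz":[0,0,-0.7],"turn":[0,0,0],"grip":0},{"xyz":[0,0,-1.4],"turn":[0,0,0],"grip":0},{"xyz":[0,0,-1.4],"turn":[0,0,0],"grip":0}]}}

```text
t: 15.82
tool_pos: [0.4644, -0.2622, 0.104]
orientation: [1.281, 1.161, -1.281]
force: [-1.1, -2.2, 0.5]
opening: 0.0004
```

Emit:
{"fn": "step_arm", "kwargs": {"commands": [{"xyz":[0,0,-0.7],"turn":[0,0,0],"grip":0},{"xyz":[0,0,-1.4],"turn":[0,0,0],"grip":0},{"xyz":[0,0,-1.4],"turn":[0,0,0],"grip":0}]}}

```text
t: 16.2
tool_pos: [0.4645, -0.2611, 0.1041]
orientation: [1.281, 1.161, -1.281]
force: [-1.4, -4.0, -1.1]
opening: 0.0006
```

```bash
cat > f.py <<'E'
from h import *
F=[]
for i in range(4): read_camera("side"); F.append(telemetry.read_state()["force"])
y=jR()[:,1]; F=np.array(F)@y; print(telemetry.read_state()["t"],F.round(2),F.mean(),w2j(telemetry.read_state()["tool_pos"]).round(5))
E
python3 f.py
```

```text
16.4 [-4.47 -4.78 -5.45 -5.01] -4.927661539001335 [9.0000e-05 9.0000e-03 1.0411e-01]
```

Emit:
{"fn": "step_arm", "kwargs": {"commands": [{"xyz":[0,0,-0.3],"turn":[0,0,0],"grip":0},{"xyz":[0,0,-0.5],"turn":[0,0,0],"grip":0},{"xyz":[0,0,-0.5],"turn":[0,0,0],"grip":0}]}}

```text
t: 16.77
tool_pos: [0.4645, -0.261, 0.1042]
orientation: [1.28, 1.16, -1.281]
force: [-2.4, -6.7, 0.4]
opening: 0.0005
```

```bash
python3 f.py
```

```text
16.975 [-7.09 -7.14 -6.35 -6.85] -6.855794162334266 [1.0000e-04 9.1500e-03 1.0421e-01]
```

Emit:
{"fn": "step_arm", "kwargs": {"commands": [{"xyz":[0,0,-0.3],"turn":[0,0,0],"grip":0},{"xyz":[0,0,-0.6],"turn":[0,0,0],"grip":0},{"xyz":[0,0,-0.8],"turn":[0,0,0],"grip":0},{"xyz":[0,0,-0.8],"turn":[0,0,0],"grip":0}]}}

```text
t: 17.48
tool_pos: [0.4646, -0.2607, 0.1044]
orientation: [1.28, 1.159, -1.282]
force: [-3.1, -10.0, -0.2]
opening: 0.0004
```

```bash
python3 f.py
```

```text
17.675 [-9.84 -9.7  -9.07 -9.04] -9.411422032113931 [0.00014 0.00939 0.10438]
```

Emit:
{"fn": "step_arm", "kwargs": {"commands": [{"xyz":[0,0,-0.15],"turn":[0,0,0],"grip":0},{"xyz":[0,0,-0.15],"turn":[0,0,0],"grip":0},{"xyz":[0,0,-0.15],"turn":[0,0,0],"grip":0},{"xyz":[0,0,-0.15],"turn":[0,0,0],"grip":0},{"xyz":[0,0,-0.15],"turn":[0,0,0],"grip":0},{"xyz":[0,0,-0.15],"turn":[0,0,0],"grip":0},{"xyz":[0,0,-0.15],"turn":[0,0,0],"grip":0},{"xyz":[0,0,-0.15],"turn":[0,0,0],"grip":0},{"xyz":[0,0,-0.15],"turn":[0,0,0],"grip":0},{"xyz":[0,0,-0.15],"turn":[0,0,0],"grip":0}]}}

```text
t: 18.92
tool_pos: [0.4646, -0.2607, 0.1044]
orientation: [1.28, 1.159, -1.282]
force: [-2.4, -9.1, -0.8]
opening: 0.0007
```

```bash
python3 f.py
```

```text
19.125 [ -9.45  -9.7  -10.36 -10.17] -9.919124825383472 [0.00017 0.0094  0.10445]
```

Emit:
{"fn": "step_arm", "kwargs": {"commands": [{"xyz":[0,0,1.5],"turn":[0,0,0],"grip":0},{"xyz":[0,0,3],"turn":[0,0,0],"grip":0},{"xyz":[0,0,8],"turn":[0,0,0],"grip":0},{"xyz":[0,0,25],"turn":[0,0,0],"grip":0},{"xyz":[0,0,35],"turn":[0,0,0],"grip":0},{"xyz":[-50,0,60],"turn":[0,0,0],"grip":0},{"xyz":[-90,0,70],"turn":[0,0,0],"grip":0},{"xyz":[-110,0,70],"turn":[0,0,0],"grip":0},{"xyz":[-110,0,70],"turn":[0,0,0],"grip":0},{"xyz":[-110,0,70],"turn":[0,0,0],"grip":0}]}}

```text
t: 20.38
tool_pos: [0.4572, -0.3281, 0.2119]
orientation: [1.281, 1.165, -1.282]
force: [-0.3, 1.3, -0.3]
opening: 0.0003
```

```bash
python3 - <<'E'
from h import *
s=telemetry.read_state();print(s["t"],s["force"],s["dq"].round(3))
P=PR("wrist"); im=read_camera("wrist"); cv2.imwrite("pics/w4.png",im[:,:,::-1]); np.savez("w4.npz",K=P[0],R=P[1],t=P[2],r=P[3])
E
```

```text
20.375 [-0.27731321  1.29452632 -0.32882899] [ 0.002  0.009  0.01  -0.001  0.002  0.001]
```

View pics/w4.png

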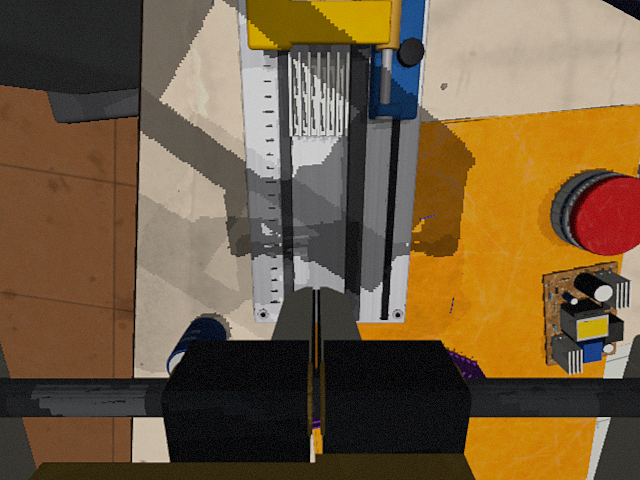

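The wrist view shows the heat sink square in the track, with its rear edge at row 135 and columns 290-349. The flag lies level over its front end, and the tin, board and capacitor look undisturbed. I'll check numerically.

```bash
python3 - <<'E'
from h import *
d=np.load("w4.npz"); P=(d["K"],d["R"],d["t"],d["r"])
for uv in[(290,136),(349,136),(290,50),(349,50)]: print("hs",uv,w2j(ray("wrist",uv,.039,P)).round(4))
a=np.load("w1.npz"); A=(a["K"],a["R"],a["t"],a["r"])
def lid(f,Q,m):
    h=cv2.cvtColor(cv2.imread(f),cv2.COLOR_BGR2HSV)
    k=cv2.inRange(h,(0,150,60),(5,255,255)); k[:,:500]=0; c=cv2.moments(k,True); return ray("wrist",(c["m10"]/c["m00"],c["m01"]/c["m00"]),.032,Q)[:2]
s=cv2.imread("pics/scene0.png").astype(int); im=read_camera("scene")[:,:,::-1].astype(int)
cv2.imwrite("pics/sc9.png",im); df=np.abs(s-im).max(2)>60
for n,(x,y,w,h) in dict(tin=(343,211,32,30),board=(367,232,52,40),cap=(262,314,28,36)).items(): print(n,df[y:y+h,x:x+w].mean())
sd=cv2.imread("pics/side0.png").astype(int); im=read_camera("side")[:,:,::-1].astype(int); df=np.abs(sd-im).max(2)>60
for n,(x,y,w,h) in dict(tin=(230,250,40,36),board=(248,230,40,32),cap=(418,248,26,38)).items(): print("side",n,df[y:y+h,x:x+w].mean())
E
```

```text
hs (290, 136) [-0.0197  0.0191  0.039 ]
hs (349, 136) [0.0189 0.019  0.039 ]
hs (290, 50) [-0.0186  0.0699  0.039 ]
hs (349, 50) [0.0176 0.0698 0.039 ]
tin 0.0
board 0.0
cap 0.0
side tin 0.0
side board 0.0
side cap 0.0[ WARN:0@1.848] global loadsave.cpp:1063 imwrite_ Unsupported depth image for selected encoder is fallbacked to CV_8U.
```

```bash
python3 -c "
from plant import robot
print(robot.close_job())"
```

```text
the job is handed in; nothing more can be done
None
```

The job is handed in at about 20.5 s on the robot clock, and no verdict was reported.

- **Flag:** I swung it down with one finger behind the tab, then pressed the tab until it was solid, at a tip height of about 54 mm. The heat sink was still at its starting place then, about 87 mm short of the nose.
- **Press:** I pushed the heat sink with closed fingers. The stop slid at about 2–3 N, then backed up solidly after roughly 15 mm. I held about 9.5–10 N for over a second; the highest reading I took was 10.4 N.
- **Release:** I backed straight off and raised the gripper clear.
- **Heat sink at the end:** The last pictures showed it square and centred within 1 mm, with the flag level across it.
- **Bystanders:** Comparing before and after pictures in the scene and side views showed no change at the tin, board or capacitor.

- **Disagreement:** the wrist picture put the heat sink's rear face 2 mm further along than the finger position implied. I put this down to calibration and finger geometry.
- **Not checked directly:** the contact between heat sink and nose was hidden under the flag, so I could not see it.

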